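# Open a push-and-turn medicine bottle held in a pedal clamp

## Robot

A 6-joint arm with a two-finger parallel gripper is mounted at the origin on a cart in front of the work surface, level with it; the furniture and walls round the work are solid. World frame = base frame: x ahead of the robot, y to its left, z up, the work surface at z = 0. Lengths are in m, angles in degrees, forces in N, time in s.
With the tool pointing down it reaches from about 0.325 to 0.9 m from the base axis. Payload 3.5 kg.
Tool frame: the origin (TCP) lies at the very end of the fingers, on their centre line; the grasp point (between the pads) lies 19 mm behind it; y points along the fingers, z is the direction in which the jaws open and shut, and the axes are right-handed (so a half turn about y gives the same grasp; the last joint's range is limited). The gripper opens to 85 mm and grips with 20 to 120 N. Pads are 22 mm wide; open, the fingers measure 114 mm over their backs; the gripper's body (76 mm by 85 mm) begins 54 mm behind the grasp point. The pads swing forward as they close: fully open they stand 13 mm farther back than shut.
Start: joints at [-74.049, 15.837, -1.513, 72.651, 0, 84.076], TCP at [0.233, -0.58, 0.231] pointing down, gripper open.
Joint ranges: [-178.77, 178.77], [-48.84, 107.48], [-61.69, 71.31], [-111.58, 123.2], [-90, 87.43], [-180, 180]. Speed limits (degrees/s): [147.25, 147.25, 180, 180, 180, 180].

## Interface

Orientations are given as [roll, pitch, yaw] about the fixed x, y, z axes, in that order (R = Rz(yaw) Ry(pitch) Rx(roll)).
In Python, from workcell import bot gives the robot as it stands. Calls block until the motion is done:
- bot.move_ptp(position, orientation): joint-space move of the TCP to a pose.
- bot.move_straight(position, velocity=0.15, frame=None, force_limit=None): straight line of the TCP; frame=None keeps the orientation; velocity is the mean speed in m/s. With force_limit (N) it stops when the force on the tool has changed by that much, and returns True; else False.
- bot.set_joints(angles): joint-space move.
- bot.gripper_to(opening, grasp_force=None): finger opening in m; grasp_force is the grip in N (None keeps the last); returns when the fingers have stopped.
- bot.hold(seconds).
- bot.ik(position, orientation): joint angles nearest the present ones, or None.
- bot.capture(name): name is "side" or "top" or "wrist"; returns a dict with "image" (480x640x3 uint8, red, green, blue), "fx", "fy", "cx", "cy" (pixels), "extrinsics" (4x4, takes a point from camera to world coordinates). Camera axes: x right, y up, looking along -z (the intrinsics and any distortion apply to the point x, -y, -z); pixel columns grow to the right and rows downward; lengths in m; the calibration is good to about 2 mm. A picture is of the moment at which its call begins. There is no depth.
A pose or a line that the arm cannot do raises bot.IKError and nothing moves.
- bot.job_done(): hands the job in, once; it reports no verdict.
Readings, each from a call of its own:
- bot.current_time_s(): time.
- bot.current_joint_positions(): joint angles.
- bot.current_qvel(): joint speeds.
- bot.current_effort(): joint torques, N m.
- bot.current_tcp_pos(): TCP position.
- bot.current_orientation(): TCP orientation.
- bot.current_ft_force(): force on the tool from outside, world axes, zero at the start.
- bot.current_wrist_torque(): the same for the moment, N m.
- bot.current_grip_width(): finger opening in m.
Only numpy, scipy, OpenCV 4.12 (cv2) and the standard library are available. Lean on these libraries where they do the work, as an engineer would, in place of code of your own. Each camera call takes 0.05 s, during which the arm holds its last target.

## Task

Press the pedal of the bottle clamp down to its stop so that the clamp locks on the medicine bottle. Then grip the bottle's safety cap, press it down, twist it counter-clockwise until it is free, and lift it straight up; finish while still holding the cap level and at rest in the gripper, its lower edge about 8 cm straight above the mouth of the open bottle. The bottle stays clamped and upright, and the things standing around are not disturbed.

Things in the scene. Friction and masses are not known exactly. Their poses are not given: they have to be found in the camera images.
- clamp: Fixed aluminium one-hand bottle clamp: base plate 225 x 90 x 8 mm with a V jaw (top 55 mm high), a sliding jaw and a hinged pedal. Origin on the table under the axis of the bottle's place; z up. Local -x points from the bottle towards the pedal; the plate runs from -165 to +60 mm in local x. It may be turned up to 63 degrees either way from pedal-towards-robot.
- pedal (a joint): Pedal hinge, rad: 0 = raised (start), 0.42 = down at its stop. Its travel brings the sliding jaw up to the bottle and compresses the jaw's spring; a friction lock in the hinge keeps the pedal where it is left. Pressing at the pad takes about 8 to 14 N, then it meets a rigid stop.
- pedal_pad (a point): Point on top of the pedal's black ribbed pad (46 mm wide, 44 mm long, its middle is here), the place to press. It is 62 mm from the hinge, about 54 mm above the table when raised and 29 mm at the stop, about 133 to 138 mm from the bottle's axis; it comes down almost straight (5 mm further out).
- bottle: Round amber medicine bottle, 60 mm across, 116 mm tall to the rim of its 26 mm neck, loose, standing on the clamp's plate (8 mm up). Origin: centre of its underside, z up. Its shoulder slopes from 70 to 92 mm. Three notched lugs on the neck hold the cap.
- bottle_mouth (a point): Centre of the rim of the bottle's neck, 116 mm above the bottle's origin (124 mm above the table).
- cap: White ribbed push-and-turn cap, 43 mm across, 26 mm tall, hollow, on the bottle. Origin: centre of its lower edge, z up; when locked that is 102 mm above the bottle's origin (110 mm above the table, top at 136 mm). It can be gripped across any diameter.
- plaster_box: Bystander, leave alone; origin at the centre of its underside: carton 45 x 70 x 32 mm beside the pedal.
- oximeter: Bystander, leave alone; origin at the centre of its underside: finger pulse oximeter, 60 x 33 x 33 mm, beside the pedal.
- vial_0: Bystander, leave alone; origin at the centre of its underside: small glass vial, 24 mm across, 46 mm tall, beside the bottle.
- vial_2: Bystander, leave alone; origin at the centre of its underside: small glass vial, 24 mm across, 46 mm tall, on the bottle's other side.
- kidney_dish: Bystander, leave alone; origin at the centre of its underside: kidney-shaped dish, 93 x 202 x 35 mm, at the right front.
- spray_flask: Bystander, leave alone; origin at the centre of its underside: white flask with a tall cone cap, 60 mm across, 180 mm tall, at the left.
- swab_box: Bystander, leave alone; origin at the centre of its underside: carton 58 x 98 x 48 mm, at the back left.
- cap_top (a point): Centre of the cap's flat top, 26 mm above the cap's origin. To open: press it down 4 to 6 mm (6 N to start, 12 N at the end, rigid beyond 6 mm), turn it counter-clockwise seen from above while pressed, by 40 to 80 degrees (60 is best), then lift straight up. Without pressing it does not turn; clockwise it is blocked.
There are look-alikes about, which are no part of the job. There is more than one size of the cap; the one meant has the size given above.

How it is judged:
By the outcome, as a careful person would: the job done as asked, in the order asked, and still so for the second after the job is handed in, while the arm keeps its last pose, push and grip.
It also fails if it takes over 51 s, if anything falls off the work surface, if the arm or the gripper's body presses on something with over 40 N, if the wrist force passes 120 N, or if a joint passes its speed limit or range.

## Working session

There is one attempt and no reset: what is moved stays moved. The work goes in short steps, each a Python script; the robot and the scene stay as the last script left them, time stands still between calls to the robot, and variables do not carry over. Pictures are saved under pics/ and viewed, and the job is handed in when it is done.

```bash
mkdir -p pics; ls; python3 - <<'E'
from workcell import bot
import cv2
for n in ["side","top","wrist"]:
    d=bot.capture(n); cv2.imwrite(f"pics/{n}0.png",d["image"][:,:,::-1])
    print(n,{k:v for k,v in d.items() if k not in("image",)})
print(bot.current_time_s(),bot.current_orientation(),bot.current_tcp_pos(),bot.current_ft_force())
E
```

```text
pics
side {'fx': 481.7046241047367, 'fy': 481.7046241047367, 'cx': 321.4078473332164, 'cy': 243.45656427823144, 'extrinsics': array([[-0.90528844,  0.24901321, -0.34415876,  0.11574037],
       [-0.42479417, -0.53382974,  0.73114685,  1.06358711],
       [-0.00165696,  0.80809543,  0.58904926,  0.93842734],
       [ 0.        ,  0.        ,  0.        ,  1.        ]])}
top {'fx': 567.627485221949, 'fy': 567.627485221949, 'cx': 312.04141508310016, 'cy': 244.29901293426838, 'extrinsics': array([[-0.02562741,  0.98610026, -0.16416308,  0.3601265 ],
       [-0.99966231, -0.02457259,  0.0084533 ,  0.01997473],
       [ 0.00430189,  0.16432428,  0.98639699,  1.42747633],
       [ 0.        ,  0.        ,  0.        ,  1.        ]])}
wrist {'fx': 384.5124115956883, 'fy': 384.5124115956883, 'cx': 312.7288824274521, 'cy': 239.44005930545592, 'extrinsics': array([[ 0.37190473,  0.88410662,  0.28291758,  0.30449593],
       [-0.92826939,  0.35476108,  0.1116267 , -0.55102926],
       [-0.00167824, -0.30413823,  0.95262643,  0.37262235],
       [ 0.        ,  0.        ,  0.        ,  1.        ]])}
0.15 [-9.01014198e+01  1.00027606e-02 -1.58127150e+02] [ 0.23265505 -0.57940924  0.23040459] [-0.58330453  1.14622211  0.47154865]
```

View pics/top0.png

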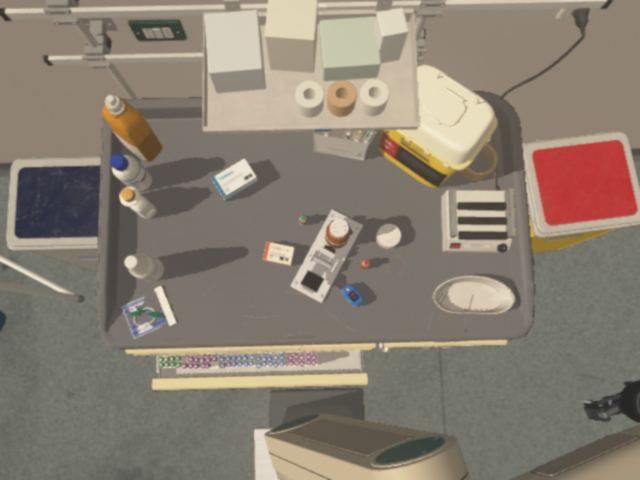

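View pics/side0.png

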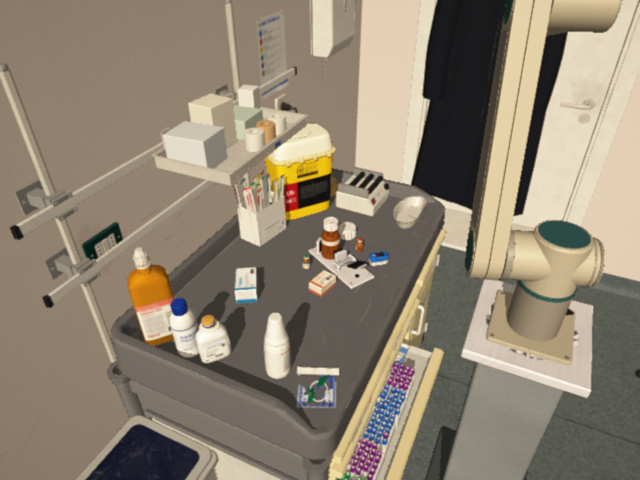

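View pics/wrist0.png

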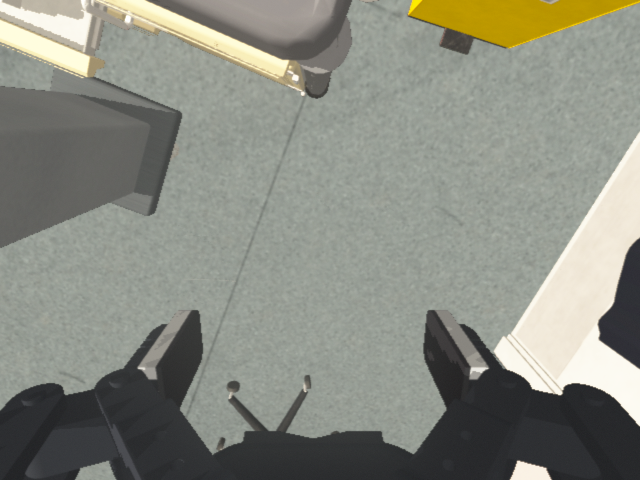

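```bash
cat > h.py <<'E'
import numpy as np, cv2
def ray(d,u,v):
    E=d["extrinsics"]; r=np.array([(u-d["cx"])/d["fx"],-(v-d["cy"])/d["fy"],-1.0])
    r=E[:3,:3]@r; return E[:3,3].copy(), r/np.linalg.norm(r)
def onz(d,u,v,z):
    o,r=ray(d,u,v); return o+r*(z-o[2])/r[2]
def tri(*obs):
    A=np.zeros((3,3));b=np.zeros(3);L=[]
    for d,u,v in obs:
        o,r=ray(d,u,v);P=np.eye(3)-np.outer(r,r);A+=P;b+=P@o;L.append((o,P))
    x=np.linalg.solve(A,b); return x,[float(np.linalg.norm(P@(x-o))) for o,P in L]
def proj(d,p):
    E=d["extrinsics"]; c=E[:3,:3].T@(np.asarray(p)-E[:3,3])
    return d["cx"]+d["fx"]*c[0]/-c[2], d["cy"]+d["fy"]*c[1]/c[2]
E
python3 - <<'E'
import cv2
a=cv2.imread("pics/top0.png")[195:315,250:410]; b=cv2.imread("pics/side0.png")[205:305,285:445]
cv2.imwrite("pics/topc.png",cv2.resize(a,None,fx=5,fy=5,interpolation=cv2.INTER_CUBIC))
cv2.imwrite("pics/sidec.png",cv2.resize(b,None,fx=5,fy=5,interpolation=cv2.INTER_CUBIC))
E
```

```text
(no output)
```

View pics/topc.png

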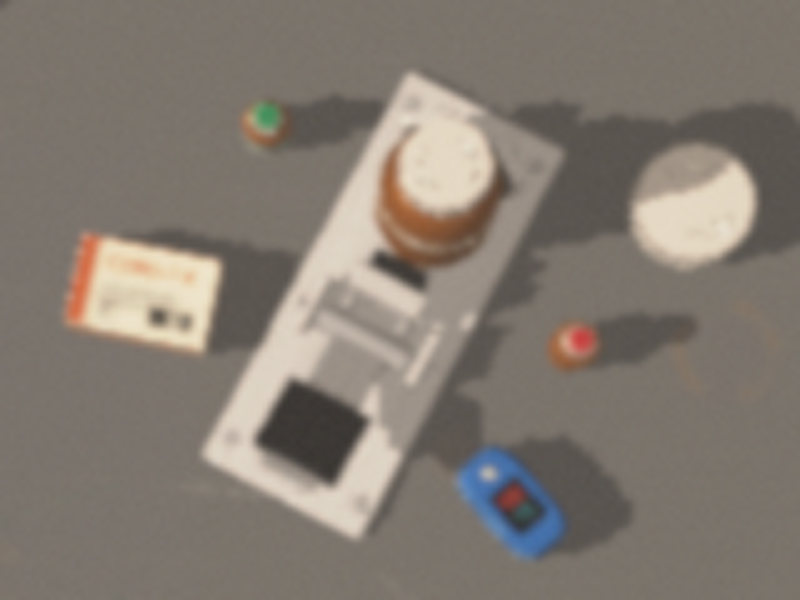

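View pics/sidec.png

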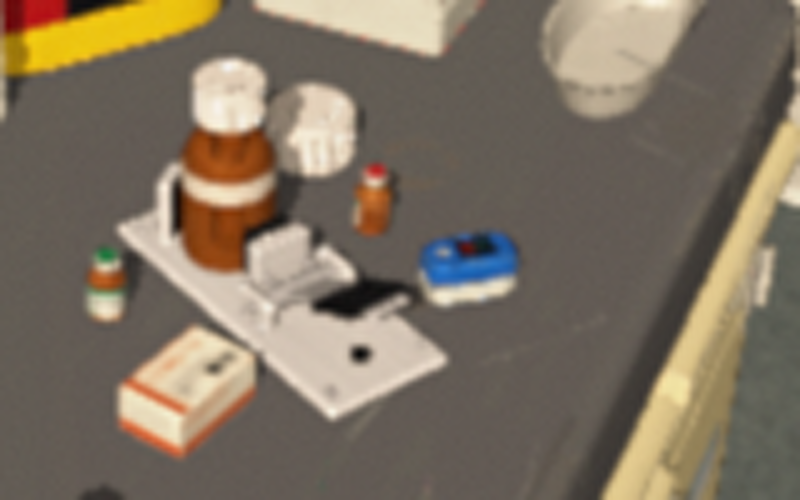

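```bash
cat > m1.py <<'E'
from workcell import bot
from h import *
t=bot.capture("top"); s=bot.capture("side")
T=lambda u,v:(250+u/5-.4,195+v/5-.4)
S=lambda u,v:(285+u/5-.4,205+v/5-.4)
C=[onz(t,*T(*p),.008) for p in [(410,72),(565,155),(363,538),(203,455)]]
print(np.round(C,4)); C=np.array(C)[:,:2]
print([float(np.linalg.norm(C[i]-C[(i+1)%4])) for i in range(4)])
ax=((C[0]+C[1])-(C[2]+C[3]))/2; ax/=np.linalg.norm(ax); print("yaw local x",np.degrees(np.arctan2(ax[1],ax[0])))
far=(C[0]+C[1])/2; near=(C[2]+C[3])/2
print("axis from plate", far-ax*.06, near+ax*.165)
for nm,a,b in [("captop",(447,160),(230,76)),("padmid",(312,431),(363,296)),("bigcap",(694,200),(318,110))]:
    print(nm,tri((t,*T(*a)),(s,*S(*b))))
print("captop at .136",onz(t,*T(447,160),.136),"pad at .054",onz(t,*T(312,431),.054))
E
python3 m1.py
```

```text
[[ 0.6868 -0.0446  0.008 ]
 [ 0.6415 -0.1223  0.008 ]
 [ 0.4494 -0.0138  0.008 ]
 [ 0.4929  0.0652  0.008 ]]
[0.08992705852865879, 0.22060090244186537, 0.09011056877664969, 0.22281464091248362]
yaw local x -29.50528416329041
axis from plate [ 0.61190909 -0.05393001] [ 0.61477436 -0.05555146]
captop (array([ 0.61340526, -0.05523594,  0.13534014]), [0.001878296914212304, 0.0018782969142124672])
padmid (array([0.49716601, 0.01001892, 0.05093378]), [0.002141556753732647, 0.0021415567537325336])
bigcap (array([ 0.60808687, -0.18437752,  0.03320097]), [0.00399038399754803, 0.00399038399754799])
captop at .136 [ 0.61510371 -0.05466089  0.136     ] pad at .054 [0.49893153 0.01060633 0.054     ]
```

```bash
python3 - <<'E'
from workcell import bot
from h import *
t=bot.capture("top"); s=bot.capture("side")
print("shelf",tri((t,415,127),(s,307,118)),tri((t,206,127),(s,186,176)))
for nm,p,ys in [("pad",(.498,.011,.2),(-29.5,150.5,60,-120)),("cap",(.6145,-.055,.2),(-180,-150,-120,-90,-60,-30,0,30,60,90,120,150))]:
  for y in ys:
    q=bot.ik(p,[-90,0,y]); print(nm,y,None if q is None else np.round(q,1))
E
```

```text
shelf (array([ 0.75713483, -0.19425465,  0.38334398]), [0.0015741261565993916, 0.001574126156599656]) (array([0.82052454, 0.23818367, 0.36327684]), [0.046646351554683115, 0.046646351554683295])
pad -29.5 [ -6.2   4.1 -19.5  66.4   0.   23.3]
pad 150.5 [  -6.2    4.1  -19.5   66.4    0.  -156.7]
pad 60 [ -6.2   4.1 -19.5  66.4   0.  -66.2]
pad -120 [ -6.2   4.1 -19.5  66.4   0.  113.8]
cap -180 [-11.1  16.   -5.1  68.9   0.  168.9]
cap -150 [-11.1  16.   -5.1  68.9   0.  138.9]
cap -120 [-11.1  16.   -5.1  68.9   0.  108.9]
cap -90 [-11.1  16.   -5.1  68.9   0.   78.9]
cap -60 [-11.1  16.   -5.1  68.9   0.   48.9]
cap -30 [-11.1  16.   -5.1  68.9   0.   18.9]
cap 0 [-11.1  16.   -5.1  68.9   0.  -11.1]
cap 30 [-11.1  16.   -5.1  68.9   0.  -41.1]
cap 60 [-11.1  16.   -5.1  68.9   0.  -71.1]
cap 90 [ -11.1   16.    -5.1   68.9    0.  -101.1]
cap 120 [ -11.1   16.    -5.1   68.9    0.  -131.1]
cap 150 [ -11.1   16.    -5.1   68.9    0.  -161.1]
```

```bash
python3 - <<'E'
from workcell import bot
from h import *
bot.move_ptp([.498,.011,.24],[-90,0,-29.5])
import pickle
w1=bot.capture("wrist")
bot.gripper_to(0.0)
w=bot.capture("wrist"); pickle.dump([w1,w],open("w1.pkl","wb"))
cv2.imwrite("pics/w1.png",w1["image"][:,:,::-1]); cv2.imwrite("pics/w2.png",w["image"][:,:,::-1])
print(bot.current_time_s(),bot.current_tcp_pos(),bot.current_ft_force(),bot.current_grip_width(), proj(w,[.498,.011,.054]))
E
```

```text
3.525 [0.4980053  0.01104936 0.24000487] [ 0.13364255  0.0657915  -1.11032894] -0.00029929415643365474 (np.float64(313.63007589537386), np.float64(210.28801670843936))
```

View pics/w1.png

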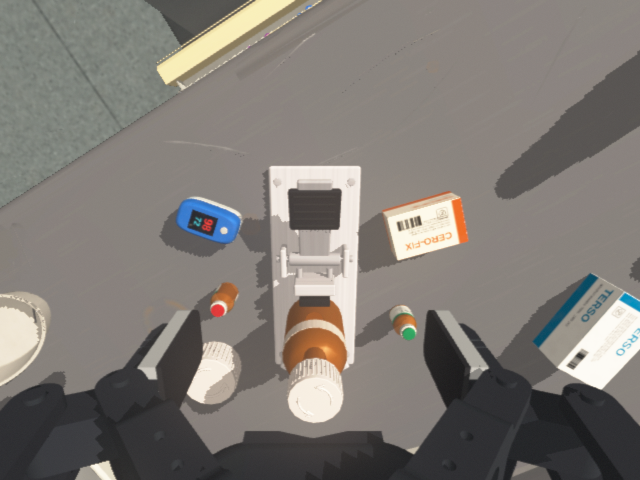

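View pics/w2.png

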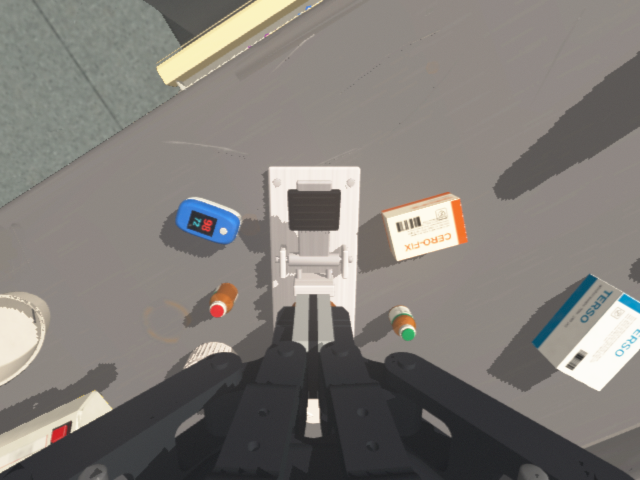

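```bash
python3 - <<'E'
from workcell import bot
from h import *
import pickle
w=pickle.load(open("w1.pkl","rb"))[0]
t=bot.capture("top")
im=w["image"].astype(int); 
m=(im.max(2)<75)[170:250,270:360].astype(np.uint8)
n,l,st,c=cv2.connectedComponentsWithStats(m); i=1+np.argmax(st[1:,4]); pc=c[i]+[270,170]; print("pad px",pc,st[i])
T=lambda u,v:(250+u/5-.4,195+v/5-.4)
ti=t["image"].astype(int); m=(ti.max(2)<85)[265:297,295:330].astype(np.uint8)
n,l,st,c=cv2.connectedComponentsWithStats(m); i=1+np.argmax(st[1:,4]); tp=c[i]+[295,265];print("top pad px",tp,st[i])
print("pad",tri((t,*tp),(w,*pc)), onz(w,*pc,.054))
print("cap",tri((t,*T(447,160)),(w,316,399)), onz(w,316,399,.136))
cs=[onz(w,u,v,.008)[:2] for u,v in [(270,167),(360,167)]]; print(cs,np.linalg.norm(cs[0]-cs[1]))
d=cs[0]-cs[1];print("cross dir",np.degrees(np.arctan2(d[1],d[0])))
# bbox of cap top: zoom
cv2.imwrite("pics/w1c.png",cv2.resize(w["image"][340:440,260:380,::-1],None,fx=5,fy=5))
E
```

```text
pad px [313.1069267  210.08944183] [  19   22   51   37 1487]Traceback (most recent call last):
  File "<stdin>", line 11, in <module>
    return _wrapfunc(a, 'argmax', axis=axis, out=out, **kwds)
    return bound(*args, **kwds)
ValueError: attempt to get argmax of an empty sequence
```

```bash
python3 - <<'E'
from workcell import bot
from h import *
import pickle
w=pickle.load(open("w1.pkl","rb"))[0]
t=bot.capture("top"); ti=cv2.imread("pics/top0.png").astype(int)
pc=(313.1+.5,210.1)
T=lambda u,v:(250+u/5-.4,195+v/5-.4)
m=(ti.max(2)<85)[265:297,295:330].astype(np.uint8)
n,l,st,c=cv2.connectedComponentsWithStats(m); i=1+np.argmax(st[1:,4]); tp=c[i]+[295,265];print("top pad px",tp,st[i])
print("pad",tri((t,*tp),(w,*pc)), onz(w,*pc,.054))
print("cap",tri((t,*T(447,160)),(w,316,399)), onz(w,316,399,.136))
cs=[onz(w,u,v,.008)[:2] for u,v in [(270,167),(360,167)]]; print(cs,np.linalg.norm(cs[0]-cs[1]))
d=cs[0]-cs[1];print("cross dir",np.degrees(np.arctan2(d[1],d[0])))
cv2.imwrite("pics/w1c.png",cv2.resize(w["image"][340:440,260:380,::-1],None,fx=5,fy=5))
E
```

```text
top pad px [312.05603448 280.62068966] [  7   7  21  19 232]
pad (array([0.49948028, 0.01006613, 0.04917939]), [0.0005169087175179085, 0.000516908717517854]) [0.49810322 0.01026886 0.054     ]
cap (array([ 0.61614331, -0.05483843,  0.13109149]), [0.00012719533862005873, 0.00012719533862002967]) [ 0.61257909 -0.05272166  0.136     ]
[array([ 0.44984452, -0.01058486]), array([0.4927185 , 0.06484336])] 0.08676170631354385
cross dir -119.61423679546054
```

View pics/w1c.png

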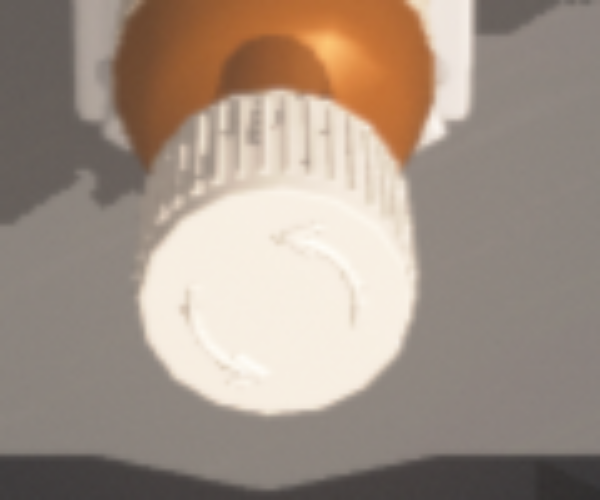

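```bash
python3 - <<'E'
from workcell import bot
from h import *
u=np.array([-np.cos(np.radians(29.5)),np.sin(np.radians(29.5)),0])
p=np.array([.4985,.0105,0])
bot.move_straight(p+[0,0,.07],velocity=.12)
print(bot.current_ft_force())
r=bot.move_straight(p+u*.005+[0,0,.022],velocity=.025,force_limit=26)
print(r,bot.current_tcp_pos(),bot.current_ft_force(),bot.current_time_s())
bot.hold(.2)
print(bot.current_tcp_pos(),bot.current_ft_force(),bot.current_time_s())
s=bot.capture("side"); cv2.imwrite("pics/s1.png",cv2.resize(s["image"][205:305,285:445,::-1],None,fx=5,fy=5,interpolation=cv2.INTER_CUBIC))
E
```

```text
[-0.26442225 -0.28277958  0.02770863]
True [0.49388672 0.01363076 0.02840383] [-1.52227434  0.51030407  7.00314245] 6.7417
[0.49389392 0.01362654 0.02840792] [-1.53600119 -0.06872186  6.85285025] 6.9417
```

View pics/s1.png

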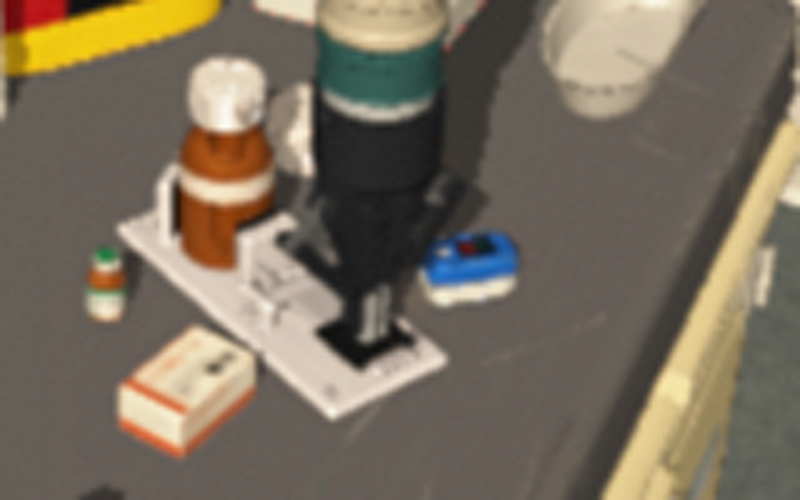

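```bash
python3 - <<'E'
from workcell import bot
from h import *
p=bot.current_tcp_pos()
r=bot.move_straight([p[0],p[1],.024],velocity=.01,force_limit=22)
print(r,bot.current_tcp_pos(),bot.current_ft_force())
bot.hold(.2);print(bot.current_tcp_pos(),bot.current_ft_force())
bot.move_straight([p[0],p[1],.20],velocity=.15)
bot.gripper_to(.085)
import pickle
w=bot.capture("wrist"); cv2.imwrite("pics/w3.png",w["image"][:,:,::-1]); pickle.dump(w,open("w3.pkl","wb"))
print(bot.current_time_s())
E
```

```text
True [0.4939043  0.01362089 0.02841237] [-0.82538413 -0.18505436  7.25070408]
[0.49386607 0.01363557 0.02840227] [-0.6832742   0.8069409   6.01940456]
9.6167
```

View pics/w3.png

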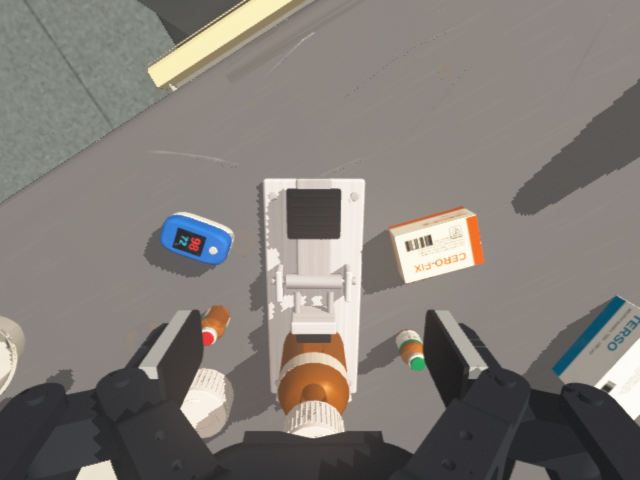

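```bash
python3 - <<'E'
from workcell import bot
from h import *
import pickle
W=[]
for i,(p,y) in enumerate([((.46,.045,.24),-29.5),((.44,-.05,.26),0)]):
    bot.move_ptp(p,[-90,0,y]); w=bot.capture("wrist"); W.append(w)
    u,v=map(int,proj(w,[.613,-.0545,.136])); print(u,v)
    c=w["image"][v-50:v+50,u-60:u+60,::-1]
    cv2.imwrite(f"pics/v{i}.png",np.ascontiguousarray(cv2.resize(c,None,fx=5,fy=5,interpolation=cv2.INTER_CUBIC)))
pickle.dump(W,open("W.pkl","wb")); print(bot.current_time_s())
E
```

```text
299 449
308 425
10.8
```

View pics/v0.png

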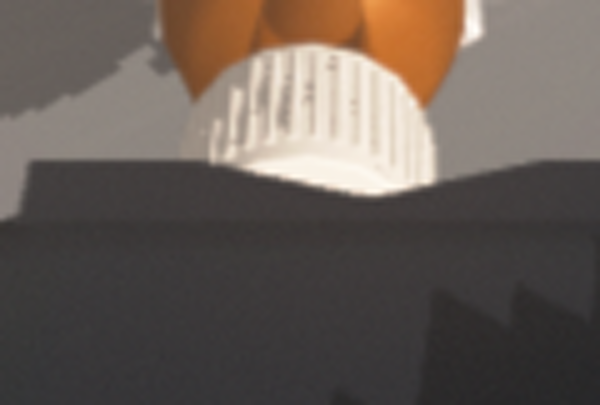

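View pics/v1.png

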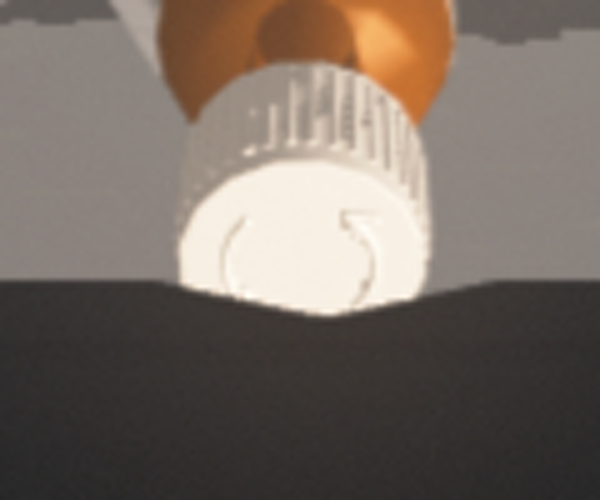

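```bash
python3 - <<'E'
from workcell import bot
from h import *
import pickle
W=[]
for i,(p,y) in enumerate([((.57,-.055,.25),-10),((.613,-.0545,.25),-60)]):
    bot.move_ptp(p,[-90,0,y]); w=bot.capture("wrist"); W.append(w)
    u,v=map(int,proj(w,[.613,-.0545,.136])); print(u,v)
    cv2.imwrite(f"pics/x{i}.png",np.ascontiguousarray(cv2.resize(w["image"][v-60:v+60,u-70:u+70,::-1],None,fx=5,fy=5,interpolation=cv2.INTER_CUBIC)))
pickle.dump(W,open("W.pkl","wb")); print(bot.current_time_s())
E
```

```text
323 291
314 234
12.3417
```

View pics/x0.png

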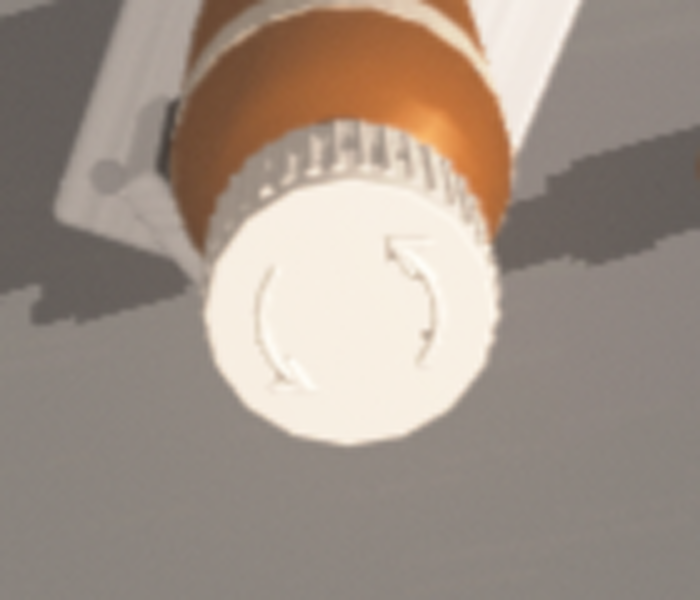

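View pics/x1.png

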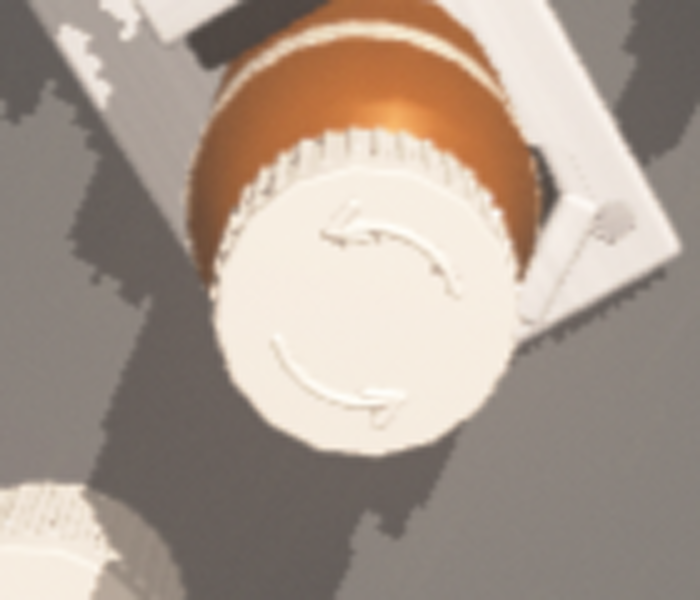

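```bash
python3 - <<'E'
from h import *
import pickle
W=pickle.load(open("W.pkl","rb"))
a=(323-70+352/5-.4,291-60+310/5-.4); b=(314-70+366/5-.4,234-60+308/5-.4)
print(tri((W[0],*a),(W[1],*b)),onz(W[0],*a,.136),onz(W[1],*b,.136))
for w,p,wd in((W[0],a,58.6),(W[1],b,60.8)):
    print(onz(w,p[0]+wd/2,p[1],.136)[:2]-onz(w,p[0]-wd/2,p[1],.136)[:2], np.linalg.norm(onz(w,p[0]+wd/2,p[1],.136)-onz(w,p[0]-wd/2,p[1],.136)))
E
```

```text
(array([ 0.6149966 , -0.05500742,  0.13408924]), [9.070560109604927e-05, 9.070560109604736e-05]) [ 0.61415244 -0.05497814  0.136     ] [ 0.61463186 -0.05442978  0.136     ]
[0.00738881 0.04206603] 0.042710018132111234
[0.03677861 0.02125379] 0.042478114882441395
```

```bash
python3 - <<'E'
from workcell import bot
from h import *
bot.move_ptp([.6145,-.055,.18],[-90,0,-60])
print(bot.move_straight([.6145,-.055,.106],velocity=.08,force_limit=8))
print(bot.current_ft_force())
bot.gripper_to(.0,grasp_force=60)
print(bot.current_grip_width(),bot.current_tcp_pos(),bot.current_ft_force(),bot.current_wrist_torque(),bot.current_time_s())
w=bot.capture("wrist"); cv2.imwrite("pics/g.png",w["image"][:,:,::-1])
E
```

```text
False
[ 0.11208988  0.52699786 -0.09999471]
0.04140202490289923 [ 0.61510803 -0.05491796  0.10679672] [0.50386003 0.85957551 3.46223684] [ 0.13926358 -0.01147674  0.02988565] 14.275
```

View pics/g.png

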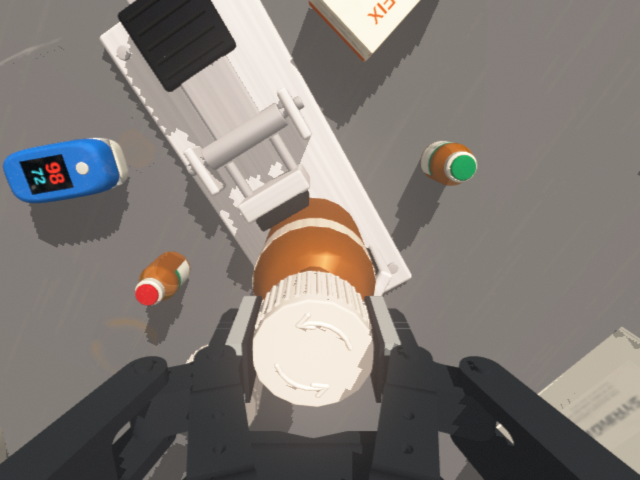

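```bash
python3 - <<'E'
from workcell import bot
from h import *
z0=.1068
for k in range(1,10):
    z=.106-.001*k
    r=bot.move_straight([.6148,-.055,z],velocity=.02,force_limit=22)
    f=bot.current_ft_force(); p=bot.current_tcp_pos()
    print(k,r,round(z,4),np.round(p[2],4),np.round(f,1))
    if r or f[2]>10.8 or p[2]<.1013: break
print(bot.current_wrist_torque(),bot.current_time_s(),bot.current_grip_width())
w=bot.capture("wrist"); cv2.imwrite("pics/g2.png",w["image"][:,:,::-1])
E
```

```text
1 False 0.105 0.106 [-1.8  0.5  5.7]
2 False 0.104 0.1052 [-2.2  0.8  7.4]
3 False 0.103 0.1043 [-1.5  1.4  8. ]
4 False 0.102 0.1035 [-2.2  1.4  9.3]
5 False 0.101 0.1027 [-3.1  1.2  9.6]
6 False 0.1 0.1019 [-3.1  1.7  9.8]
7 False 0.099 0.101 [-2.8  2.1 10.8]
[ 0.34458165  0.60275871 -0.01772366] 16.075 0.04096678681130838
```

View pics/g2.png

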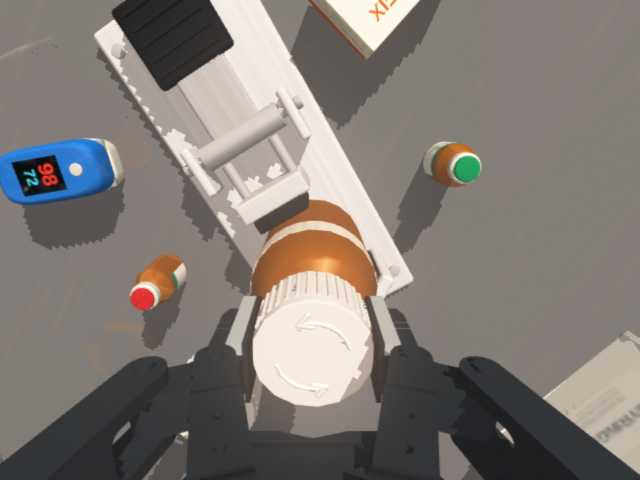

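```bash
python3 - <<'E'
from workcell import bot
from h import *
for k in range(1,7):
    bot.move_ptp([.6148,-.055,.099],[-90,0,-60+10*k])
    f=bot.current_ft_force(); p=bot.current_tcp_pos()
    print(k,np.round(bot.current_orientation(),1),np.round(p,4),np.round(f,1),np.round(bot.current_wrist_torque(),2))
    if abs(f[2])>40 or abs(bot.current_wrist_torque()[2])>2: break
print(bot.current_time_s(),bot.current_grip_width())
w=bot.capture("wrist"); cv2.imwrite("pics/g3.png",w["image"][:,:,::-1])
E
```

```text
1 [-89.9  -0.1 -50. ] [ 0.616  -0.0552  0.1014] [-2.3  0.8 11. ] [ 0.16  0.44 -0.  ]
2 [-89.9  -0.2 -40. ] [ 0.6164 -0.0554  0.1015] [-2.5 -0.5 10.8] [0.1  0.32 0.06]
3 [-89.9  -0.2 -30. ] [ 0.6167 -0.0555  0.1016] [-1.1  0.3 10.3] [0.07 0.2  0.04]
4 [-89.9  -0.3 -20. ] [ 0.6169 -0.0553  0.1017] [-0.9  1.9 10.2] [0.19 0.13 0.02]
5 [-90.   -0.2 -10. ] [ 0.6166 -0.055   0.1016] [-1.5  1.1 10.6] [0.32 0.24 0.05]
6 [-90.   -0.2   0. ] [ 0.6166 -0.0551  0.1016] [-1.8  1.8 11. ] [0.33 0.25 0.12]
17.875 0.04103309734605923
```

View pics/g3.png

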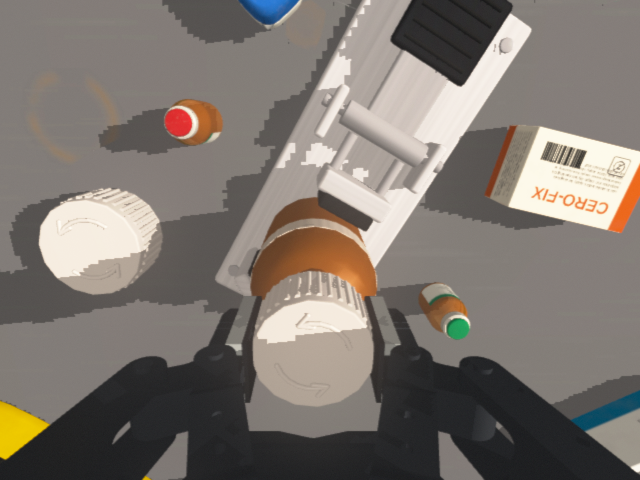

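```bash
python3 - <<'E'
from workcell import bot
from h import *
for z in (.106,.112,.120):
    r=bot.move_straight([.616,-.055,z],velocity=.03,force_limit=25)
    print(r,np.round(bot.current_tcp_pos(),4),np.round(bot.current_ft_force(),1),bot.current_grip_width())
    if r: break
else:
    bot.move_straight([.616,-.055,.2007],velocity=.06); bot.hold(.3)
    print(np.round(bot.current_tcp_pos(),4),np.round(bot.current_orientation(),2),np.round(bot.current_ft_force(),1),bot.current_time_s())
import pickle
S={n:bot.capture(n) for n in("side","wrist","top")}
pickle.dump(S,open("S.pkl","wb"))
cv2.imwrite("pics/g4.png",S["wrist"]["image"][:,:,::-1]); cv2.imwrite("pics/s4.png",cv2.resize(S["side"]["image"][180:300,285:445,::-1],None,fx=5,fy=5,interpolation=cv2.INTER_CUBIC))
E
```

```text
False [ 0.6163 -0.0551  0.1065] [-2.   1.2  6.6] 0.04129877835781366
False [ 0.6156 -0.055   0.1114] [-0.1 -0.  -1.4] 0.04111169330666786
False [ 0.6163 -0.0551  0.1204] [ 1.1 -0.  -0.7] 0.040955720436939035
[ 0.6159 -0.055   0.2005] [-9.e+01  2.e-02 -0.e+00] [ 0.6 -0.3 -0.8] 20.8667
```

View pics/g4.png

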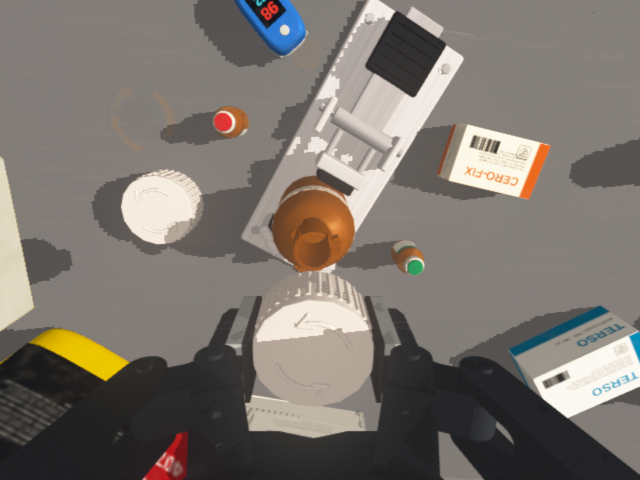

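View pics/s4.png

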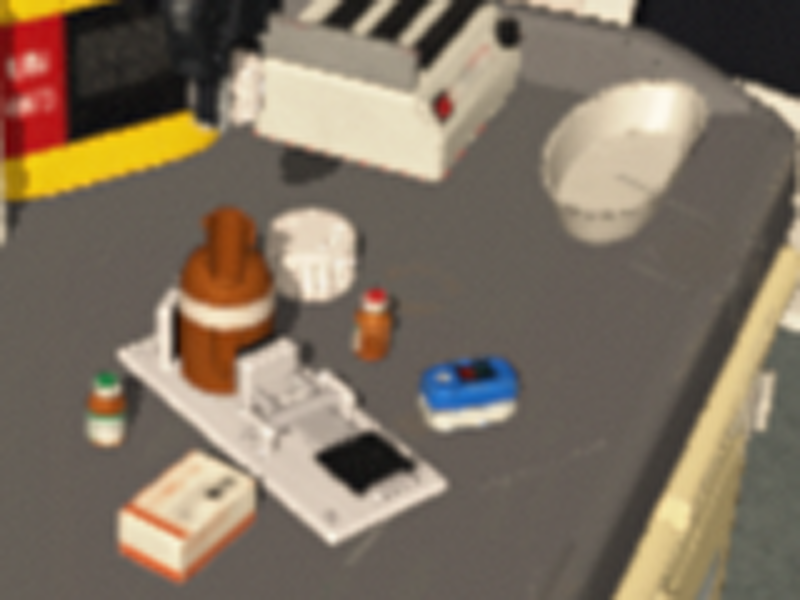

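```bash
python3 - <<'E'
from h import *
import pickle
S=pickle.load(open("S.pkl","rb"))
w=S["wrist"]["image"][200:410,210:420,::-1]; s=S["side"]["image"][160:250,280:400,::-1]
a=np.zeros((588,800,3),np.uint8); a=cv2.resize(w,(588,588),interpolation=cv2.INTER_CUBIC); cv2.imwrite("pics/c1.png",a)
cv2.imwrite("pics/c2.png",cv2.resize(s,None,fx=6,fy=6,interpolation=cv2.INTER_CUBIC))
E
```

```text
(no output)
```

View pics/c1.png

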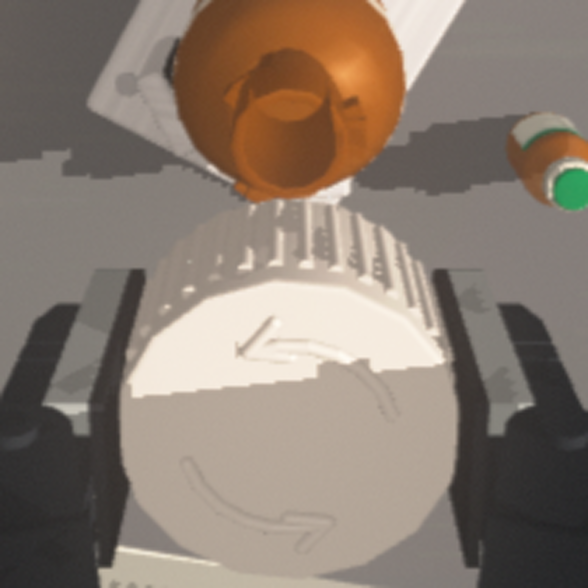

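View pics/c2.png

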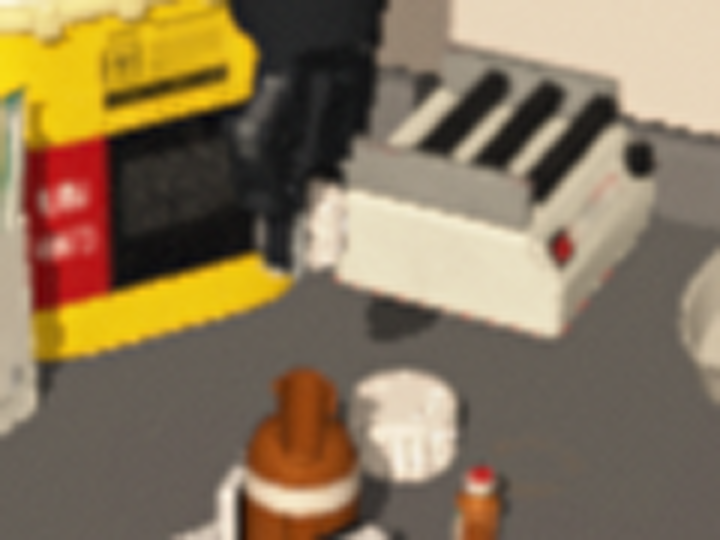

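```bash
python3 - <<'E'
from h import *
import pickle
S=pickle.load(open("S.pkl","rb")); w=S["wrist"]; s=S["side"]
f=lambda u,v:(210+u/2.8-.4,200+v/2.8-.4)
g=lambda u,v:(280+u/6-.4,160+v/6-.4)
print("mouth",onz(w,*f(288,140),.124), tri((w,*f(288,140)),(s,*g(305,382))))
ct=onz(w,*f(290,428),.230); print("captop",ct)
o,r=ray(w,*f(285,201)); k=(ct[0]-.0215-o[0])/r[0]; print("low edge pt",o+k*r)
for z in(.195,.2,.204,.21): print(z,[np.round((proj(s,[.616+.0215*np.cos(a),-.055+.0215*np.sin(a),z])-np.array([280-.4,160-.4]))*6) for a in (.5,1.13,1.7,2.3)])
E
```

```text
mouth [ 0.61384764 -0.05574248  0.124     ] (array([ 0.61325199, -0.05594052,  0.12237567]), [0.001114368190213906, 0.0011143681902139242])
captop [ 0.61395747 -0.05539185  0.23      ]
low edge pt [ 0.59245747 -0.05603399  0.21005429]
0.195 [array([255., 260.]), array([265., 273.]), array([286., 280.]), array([312., 280.])]
0.2 [array([255., 251.]), array([265., 264.]), array([286., 271.]), array([312., 272.])]
0.204 [array([255., 244.]), array([265., 257.]), array([286., 264.]), array([312., 264.])]
0.21 [array([255., 234.]), array([265., 247.]), array([286., 254.]), array([312., 254.])]
```

```bash
python3 - <<'E'
from workcell import bot
import numpy as np
print(np.abs(bot.current_qvel()).max(),bot.current_grip_width(),bot.current_tcp_pos(),bot.current_time_s())
bot.job_done()
E
```

```text
0.08167875614882919 0.041066249891420006 [ 0.61599726 -0.05497985  0.20066059] 21.0167
the job is handed in; nothing more can be done
```

I carried out the whole task in the order asked and handed it in at about 21 s of the 51 s allowed; no verdict was reported.

- **Pedal:** I pressed it with closed fingers. A second push met the same rigid stop at 28.4 mm height. After release, later pictures still showed it down.
- **Cap:** I gripped it at 60 N and pressed it about 5 mm (about 11 N). I then turned it 60° counter-clockwise, and the arrows on top moved with the gripper. It lifted off with no noticeable resistance.
- **Final position:** The cap is held level and at rest. Seen from the wrist camera, its centre lies within about 0.5 mm of the bottle mouth's centre in plan.
- **Bottle and surroundings:** The bottle is clamped and upright. By eye, the vials, carton, oximeter and dish look unmoved in the side and wrist pictures. I did not measure them or check the flask and swab box.

The height checks disagreed. The gripper position puts the cap's lower edge at 204 mm above the table (80 mm over the mouth). The rough side-view reading gave about 200 mm and the wrist-view reading about 210 mm, so the gap is 76 to 86 mm, and I went by the gripper position.

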